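# Rolling pin out of the counter organiser

## Robot

A 6-joint arm with a two-finger parallel gripper is mounted at the origin on a cart in front of the work surface, level with it; the furniture and walls round the work are solid. World frame = base frame: x ahead of the robot, y to its left, z up, the work surface at z = 0. Lengths are in m, angles in rad, forces in N, time in s.
With the tool pointing down it reaches from about 0.35 to 1 m from the base axis. Payload 7.1 kg.
Tool frame: the origin (TCP) lies midway between the tips of the shut fingers; the grasp point (between the pads) lies 19 mm behind it; z points along the fingers, y is the line along which they close (so a half turn about z gives the same grasp; the last joint's range is limited). The gripper opens to 85 mm and grips with 20 to 120 N. Pads are 22 mm wide; open, the fingers measure 114 mm over their backs; the gripper's body (76 mm by 85 mm) begins 54 mm behind the grasp point. The pads swing forward as they close: fully open they stand 13 mm farther back than shut.
Start: joints at [1.118, 0.423, 1.63, -0, 1.089, -0.019], TCP at [0.263, 0.567, 0.231] pointing down, gripper open.
Joint ranges: [-3, 3], [-0.9, 2.11], [0.09, 2.58], [-1.31, 4.45], [0.11, 2.69], [-2.54, 2.54]. Speed limits (rad/s): [2.39, 2.39, 3.01, 3.14, 3.14, 3.14].

## Interface

Orientations are given as a unit quaternion [x, y, z, w].
In Python, from rig import robot gives the robot as it stands.
- The arm moves only by the tool move_arm, never from a script. Its argument "deltas" is a list of rows, each an object of numbers: "x", "y", "z": the shift along the world's x, y, z each as a share of 0.5 m, from -1 to 1; "rx", "ry", "rz": the turn, a rotation vector about the world's x, y, z each as a share of 180 degrees, from -1 to 1; "grip": the opening, from 0 (shut) to 1 (fully open). A call has 1 to 20 rows; each row is the pose to reach, as a shift and turn from the pose commanded when the call began, turning the shorter way round; what a row does not reach only later rows make up. A row lasts 1/10 s, in which the tool goes at most 50 mm and 8.59 degrees, less where a joint would pass 70% of its speed; a pose out of reach is approached as far as the arm can. A call with a number of a shift or a turn outside -1 to 1 is refused whole. A call with a gripper value outside its range is refused whole. The fingers move at their own pace and stop on an object; "squeeze" is the grip in N (left out, the last holds). Time passes only in rows, so rows that repeat a pose let the fingers close. It gives the time, the measured TCP pose, the force, the opening and the grip force at its end, in the units of the state.
- robot.sense(): the state, without advancing time (a new reading comes with each control period).
- robot.read_camera(name): name is "side" or "top"; returns a dict with "image" (400x640x3 uint8, blue, green, red), "range_z" (400x640 float32, m along the optical axis (not along the pixel's ray), 0 where there is no reading), "camera_matrix" (3x3 intrinsics, pixels), "D" ([k1, k2, p1, p2, k3] as OpenCV has them; the pictures are not rectified), "rvec" (rotation vector, rad) and "tvec" (3), from world to camera coordinates, as OpenCV has them. Camera axes: x right, y down, z forward; pixel columns grow to the right and rows downward; lengths in m; the calibration is good to about 2 mm. A picture is of the moment at which its call begins.
- robot.sign_off(): hands the job in; it is judged then, once.
Trained networks look in a picture, given as the dict that the camera call returned (one of the last four; its "shot" number tells which), for a name from the list of things; names that differ only in an ending like _2 or _b are one class to them, and where a whole thing is asked for, a point or a joint stands for the part that bears it (a point fixed in the world has none). Each returns a list of dicts, best first, with "confidence" (0 to 1); they miss things now and then, are a little off and sometimes report something else, mostly with a low value. They report only what shows in the picture. A call takes as long as a camera call. They do not tell look-alikes from the thing itself.
- robot.recognise(picture, target): "xyz" ([x, y, z] in m, in world coordinates, good to about 4 mm: the middle of the surface that is visible of it).
- robot.trace(picture, target): "region" (400x640 bool, what is visible of it).
The state is a dict: "clock": time; "joint_pos": joint angles; "qvel": joint speeds; "joint_efforts": joint torques, N m; "tool_pos": TCP position; "orientation": TCP orientation; "wrist_force": force on the tool from outside, world axes, zero at the start; "torque": the same for the moment, N m; "finger_gap": opening from 0.0 (shut) to 1.0 (fully open); "gripper_force": force on a finger pad.
Only numpy, scipy, OpenCV 4.12 (cv2) and the standard library are available. Lean on these libraries where they do the work, as an engineer would, in place of code of your own. Each camera call takes 0.05 s, during which the arm holds its last target. There are 200 camera calls.

## Task

A spice jar has toppled onto the clear sliding lid of the wooden organiser: stand it upright on the organiser's deck beside the other two jars and let go of it. Then slide the lid under the deck as far as it goes and take out the rolling pin, which is longer than the opening, so raise its free end and draw it out on the slant. Finish while still holding the pin in the gripper, motionless in the air, the whole of it at least 10 cm above the deck, with all three jars left standing on the deck.

Things in the scene. Friction and masses are not known exactly. Their poses are not given: they have to be found in the camera images.
- organiser: Fixed wooden counter box, 180 (x) x 488 (y) x 88 mm high, turned up to 0.22 rad about z. Origin: centre of its underside, on the worktop; z up. In its own frame: y = -244 to +15 mm is an open-topped well under a clear sliding lid, y = +15 to +244 mm a wooden deck for jars. The hollow inside runs on below the deck to y = +234 mm; x from -80 to +80 mm; floor at z = 10 mm.
- deck_middle (a point): Point on the deck's top (z = 88 mm), middle of its width, 60 mm from its edge towards the well: free deck beside the two standing jars. The deck is 180 mm wide and 229 mm long, 12 mm thick; a thin steel rail stands 24 mm above it along its back (+x) edge and its far (+y) end.
- well_end (a point): Middle of the well's end wall: on its inner face at floor height (organiser y = -234, z = 10 mm). The wall is 10 mm thick, its top at z = 65 mm, with a thumb scoop in the middle (lowest z = 49 mm over 40 mm of width). The well's long walls reach z = 80 mm.
- mouth_edge (a point): Where the lid's free edge lies when it is fully open (organiser y = -19 mm), at the lid's underside, z = 68 mm: the upper limit for the pin's hidden end from there on. The opening from the end wall to here is then 215 mm long and 158 mm wide, 58 mm deep.
- lid_panel (a joint): The clear lid's slide in m: 0 closed, grows as it slides along the organiser's +y under the deck, stop at 0.2135 (fully open). It starts between 0 and 0.03. About 1 N of friction; it stays where it is left. Top of the closed lid at z = 73 mm.
- lid_knob (a point): Top centre of the lid's round dark wooden knob: 23 mm in diameter, 20 mm high above the lid, 16 mm from the lid's free (-y) end; fully open it stops with its centre 18 mm short of the deck's edge.
- fallen_jar: Spice jar with red cap, green label: 106 mm tall, body 42 mm and cap 45 mm in diameter, 0.11 kg. Origin: centre of its foot; its z axis runs from foot to cap (along the organiser's +y, within 0.4 rad, as it lies on the lid).
- deck_jar_a: A spice jar of the same shape (106 mm tall, 45 mm in diameter), standing near the far (+y) end of the deck. Origin: centre of its foot.
- deck_jar_b: A third spice jar of the same shape, standing beside the second. Origin: centre of its foot.
- rolling_pin: Plain tapered dark wooden rolling pin, 300 mm long, 40 mm in diameter over its middle 60 mm, tapering to 26 mm at the ends, 0.15 to 0.30 kg. Origin: its centre, y axis along it. It lies along the organiser's middle, about 1 mm above the floor in two pairs of 12 mm high saddle blocks (at organiser y = -144 and +12 mm), one end 8 to 25 mm from the well's end wall, the other under the deck.
- pin_end_a (a point): Centre of the pin's end face at its -y end (the free end, in the well).
- pin_end_b (a point): Centre of the pin's end face at its +y end (the end under the deck).
Not all that is in view belongs to the job. What is shaped like the deck_jar_a but blue is not meant.

How it is judged:
On the way, in this order (a step that is already met when the one before it is completed fails the run):
1. the fallen jar stands upright on the deck, let go (angle between fallen_jar's own z axis and vertical below 0.1 rad and height (world z) of fallen_jar between 0.083 and 0.094 m and y of fallen_jar in the frame of organiser above 0.025 m and contact force between fallen_jar and the fingers below 0.05 N and linear speed of fallen_jar below 0.03 m/s), for 0.2 s.
2. the lid is slid fully open (value of joint lid_panel above 0.2 m), for 0.1 s.
At the end, for the whole second after the job is handed in: The pin is held by the gripper alone, still (under 0.03 m/s), both ends over 0.18 m above the worktop (deck top 0.088 m), touching neither organiser nor jars; lid open beyond 0.195 of 0.2135 m; all three jars stand on the deck within 0.1 rad of upright (height (world z) of each of pin_end_a, pin_end_b above 0.18 m and contact force between rolling_pin and the fingers above 1 N and contact force between rolling_pin and organiser below 0.05 N and contact force between rolling_pin and fallen_jar below 0.05 N and contact force between rolling_pin and deck_jar_a below 0.05 N and contact force between rolling_pin and deck_jar_b below 0.05 N and linear speed of rolling_pin below 0.03 m/s and angular speed of rolling_pin below 0.3 rad/s and value of joint lid_panel above 0.195 m and angle between each of fallen_jar, deck_jar_a, deck_jar_b's own z axis and vertical below 0.1 rad and height (world z) of fallen_jar between 0.083 and 0.094 m and y of fallen_jar in the frame of organiser above 0.025 m and height (world z) of deck_jar_a between 0.083 and 0.094 m and height (world z) of deck_jar_b between 0.083 and 0.094 m); the arm keeps its last pose, push and grip.
It fails at once if the fallen jar drops off the organiser (height (world z) of fallen_jar below 0.06 m).
It fails at once if a jar that stood on the deck is knocked over or off (angle between any of deck_jar_a, deck_jar_b's own z axis and vertical above 0.5 rad or height (world z) of any of deck_jar_a, deck_jar_b below 0.06 m).
It also fails if it takes over 67 s, if anything falls off the work surface, if the arm or the gripper's body presses on something with over 40 N, if the wrist force passes 120 N, or if a joint passes its speed limit or range.

## Working session

There is one attempt and no reset: what is moved stays moved. The work goes in short steps, Python scripts to look and compute and a tool call to move; the robot and the scene stay as the last step left them, time stands still between calls to the robot, and variables do not carry over. Pictures are saved under pics/ and viewed, at most 10 in all, crops included, and the job is handed in when it is done.

Besides the shell and the picture viewer there is one more tool, called in YAML: its name, and indented under it one key for each argument. move_arm: Moves the arm, as the interface text tells. Shift numbers are shares of 0.5 m and turn numbers shares of 180 degrees, none past 1 either way. Its arguments: {"type":"object","properties":{"deltas":{"type":"array","items":{"type":"object","properties":{"x":{"type":"number","minimum":-1,"maximum":1},"y":{"type":"number","minimum":-1,"maximum":1},"z":{"type":"number","minimum":-1,"maximum":1},"rx":{"type":"number","minimum":-1,"maximum":1},"ry":{"type":"number","minimum":-1,"maximum":1},"rz":{"type":"number","minimum":-1,"maximum":1},"grip":{"type":"number"}}}},"squeeze":{"type":"number"}},"required":["deltas"]}

```bash
mkdir -p pics
cat > h.py <<'E'
import numpy as np, cv2
from rig import robot
def w2c(p): return cv2.Rodrigues(np.array(p['rvec'],float))[0], np.array(p['tvec'],float).reshape(3)
def cloud(p,mask=None):
    z=p['range_z']; m=z>0
    if mask is not None: m=m&mask
    v,u=np.nonzero(m)
    n=cv2.undistortPoints(np.c_[u,v].astype(np.float64).reshape(-1,1,2),np.array(p['camera_matrix'],float),np.array(p['D'],float)).reshape(-1,2)
    d=z[v,u][:,None]; c=np.c_[n*d,d]
    R,t=w2c(p); return (c-t)@R, np.c_[u,v]
def proj(p,X): return cv2.projectPoints(np.array(X,float).reshape(-1,1,3),np.array(p['rvec'],float),np.array(p['tvec'],float),np.array(p['camera_matrix'],float),np.array(p['D'],float))[0].reshape(-1,2)
E
python3 - <<'E'
from h import *
np.set_printoptions(precision=4,suppress=True)
for c in ['top','side']:
    p=robot.read_camera(c); cv2.imwrite(f'pics/{c}0.png',p['image'])
    R,t=w2c(p); print(c,'campos',-R.T@t)
    for n in ['organiser','fallen_jar','deck_jar_a','lid_knob','rolling_pin','deck_middle','well_end','pin_end_a']:
        try: print(n,[(np.round(d['xyz'],4).tolist(),round(d['confidence'],2)) for d in robot.recognise(p,n)])
        except Exception as e: print(n,e)
print(robot.sense())
E
```

```text
top campos [0.3356 0.1755 0.9519]
organiser [([0.4442, 0.2392, 0.0749], 0.71)]
fallen_jar [([0.458, 0.161, 0.1171], 0.92)]
deck_jar_a [([0.44, 0.4123, 0.1903], 0.98), ([0.3702, 0.4065, 0.1921], 0.82), ([0.6238, 0.2232, 0.1038], 0.78)]
lid_knob [([0.4704, 0.1182, 0.0692], 0.86), ([0.3693, 0.4068, 0.1949], 0.44)]
rolling_pin [([0.4475, 0.2378, 0.0783], 0.26)]
deck_middle [([0.4454, 0.2382, 0.0769], 0.77)]
well_end [([0.4472, 0.2373, 0.0804], 0.56)]
pin_end_a []
side campos [ 0.0843 -0.5013  0.4139]
organiser [([0.4127, 0.1106, 0.0705], 0.81)]
fallen_jar [([0.4526, 0.1442, 0.1042], 0.93)]
deck_jar_a [([0.4408, 0.4019, 0.1455], 0.87), ([0.3629, 0.3989, 0.151], 0.82), ([0.6266, 0.2015, 0.0725], 0.76), ([0.4544, 0.1461, 0.1026], 0.36)]
lid_knob [([0.458, 0.0865, 0.0718], 0.86)]
rolling_pin [([0.4804, 0.0399, 0.0388], 0.65)]
deck_middle [([0.4199, 0.1099, 0.0743], 0.83)]
well_end [([0.4179, 0.1103, 0.0736], 0.64)]
pin_end_a [([0.4143, 0.1133, 0.0654], 0.56), ([0.4812, 0.0397, 0.0321], 0.47)]
{'clock': 0.9, 'joint_pos': array([ 1.118 ,  0.423 ,  1.6299,  0.    ,  1.0886, -0.019 ]), 'qvel': array([-0.0008, -0.0003,  0.0023, -0.0003, -0.    ,  0.0009]), 'joint_efforts': array([ -0.    , -55.7322, -28.2141,  -0.0001,   0.0008,  -0.    ]), 'tool_pos': array([0.2627, 0.5671, 0.2314]), 'orientation': array([0.2152, 0.9766, 0.    , 0.    ]), 'wrist_force': array([-0.2363, -0.1263,  0.3789]), 'torque': array([-0.014 , -0.0228,  0.008 ]), 'gripper_force': 0.0, 'finger_gap': 0.9990091295918013}
```

View pics/top0.png

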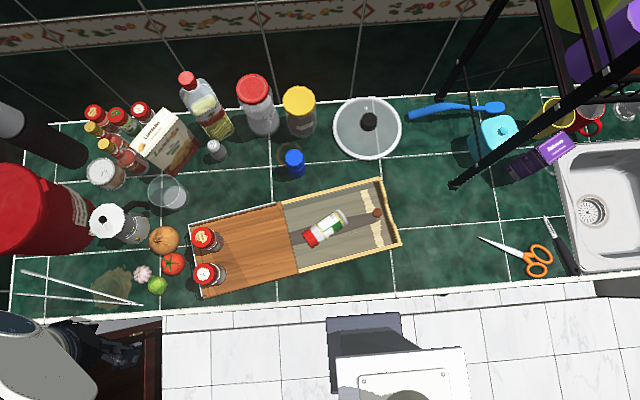

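View pics/side0.png

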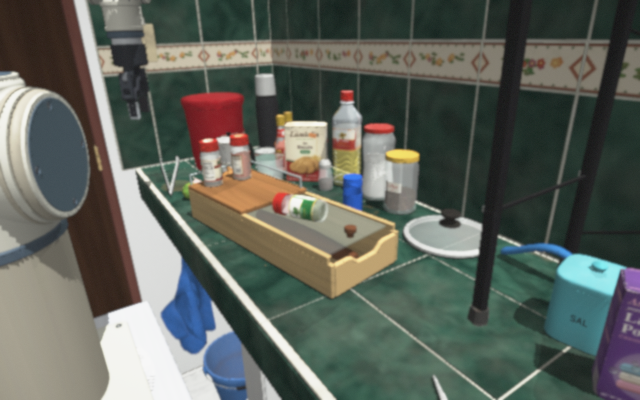

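Top view: deck to the left (corners about (190,225),(280,205),(297,270),(205,297)), jar at (325,228) with its cap left, knob (377,213). The side view agrees. Now the metric fits.

```bash
cat > m.py <<'E'
from h import *
np.set_printoptions(precision=4,suppress=True)
P={c:robot.read_camera(c) for c in ['top','side']}
p=P['top']
X,uv=cloud(p)
m=(abs(X[:,2]-.088)<.006)&(X[:,0]>.3)&(X[:,0]<.56)&(X[:,1]>.1)&(X[:,1]<.5)
D=X[m]
print('deck z',np.median(D[:,2]),len(D)); r=cv2.minAreaRect((D[:,:2]*1000).astype(np.float32)); print('deck rect',r, cv2.boxPoints(r)/1000)
for c,p in P.items():
    M=robot.trace(p,'fallen_jar')[0]['region']
    J,uv=cloud(p,cv2.erode(M.astype(np.uint8),np.ones((3,3)))>0); col=p['image'][uv[:,1],uv[:,0]].astype(int)
    J_=J[J[:,2]>.065]; col=col[J[:,2]>.065]
    mu=np.median(J_,0);w,v=np.linalg.eigh(np.cov((J_-mu).T)); a=v[:,-1]; a=a*np.sign(a[1])
    s=(J_-mu)@a
    red=(col[:,2]>110)&(col[:,1]<70)
    gr=(col[:,1]>col[:,2]+25)
    print(c,'jar med',mu,'axis',a,'ext',s.min(),s.max(),np.percentile(s,[2,98]),'red',np.median(J_[red],0),red.sum(),'green',np.median(J_[gr],0),gr.sum(),'zmax',np.percentile(J_[:,2],95))
    np.save(f'jar_{c}.npy',J_)
    K=robot.recognise(p,'lid_knob'); print('knob',K[0])
E
python3 m.py
```

```text
deck z 0.08883758372203096 6149
deck rect ((442.4165344238281, 281.590576171875), (179.82139587402344, 387.6643981933594), 10.553718566894531) [[0.3185 0.4557]
 [0.3895 0.0746]
 [0.5663 0.1075]
 [0.4953 0.4886]]
top jar med [0.4574 0.161  0.1157] axis [-0.4953  0.8687 -0.0032] ext -0.05221991720190528 0.050802433137033975 [-0.0494  0.0485] red [0.4369 0.1977 0.1157] 133 green [0.4597 0.1354 0.115 ] 86 zmax 0.11961989671015831
knob {'xyz': [0.4699, 0.119, 0.0723], 'confidence': 0.62}
side jar med [0.4496 0.142  0.1023] axis [-0.5618  0.8265  0.0343] ext -0.043660861135415535 0.060958273720347504 [-0.0425  0.0568] red [0.4226 0.1871 0.1016] 120 green [0.4546 0.1307 0.1026] 192 zmax 0.11523060510815772
knob {'xyz': [0.4616, 0.0853, 0.0677], 'confidence': 0.84}
```

```bash
cat > m2.py <<'E'
from h import *
from scipy.optimize import least_squares
np.set_printoptions(precision=4,suppress=True)
P={c:robot.read_camera(c) for c in ['top','side']}
yaw=.184; uy=np.array([-np.sin(yaw),np.cos(yaw)]); ux=np.array([np.cos(yaw),np.sin(yaw)]); O=np.array([.4516,.2324])
W=lambda q:np.array([*(O+ux*q[0]+uy*q[1]),q[2]])
org=lambda X:np.array([(X[:2]-O)@ux,(X[:2]-O)@uy,X[2]])
# jar cylinder
S=[np.load(f'jar_{c}.npy') for c in P]; J=np.vstack(S)
def res(v,J=J):
    a=np.array([-np.sin(v[3])*np.cos(v[4]),np.cos(v[3])*np.cos(v[4]),np.sin(v[4])]); d=J-v[:3]; d=d-np.outer(d@a,a); return np.linalg.norm(d,axis=1)-.0215
for nm,Q in [('both',J),('top',S[0]),('side',S[1])]:
    r=least_squares(lambda v:np.r_[res(v,Q),.001*(v[4])*len(Q)**.5],[.457,.158,.095,.52,0],loss='soft_l1',f_scale=.002); v=r.x
    a=np.array([-np.sin(v[3]),np.cos(v[3]),0]); s=(Q-v[:3])@a; lo,hi=np.percentile(s,[1,99]); c=v[:3]+a*(lo+hi)/2
    print(nm,v,'rms',np.sqrt(np.mean(res(v,Q)**2)),'len',hi-lo,'mid',c,'org',org(c))
# knob triangulate (centre of mask ~ knob mid height)
A=[];B=[]
for c,p in P.items():
    M=robot.trace(p,'lid_knob')[0]['region']; vv,uu=np.nonzero(M)
    n=cv2.undistortPoints(np.array([[[uu.mean(),vv.mean()]]]),np.array(p['camera_matrix'],float),np.array(p['D'],float)).ravel()
    R,t=w2c(p); d=R.T@np.array([n[0],n[1],1]); d/=np.linalg.norm(d); o=-R.T@t; Pm=np.eye(3)-np.outer(d,d); A.append(Pm);B.append(Pm@o)
k=np.linalg.solve(sum(A),sum(B)); print('knob',k,'org',org(k))
X,_=cloud(P['top'])
for nm,g in [('a',(.44,.412)),('b',(.37,.406))]:
    T=X[(np.hypot(X[:,0]-g[0],X[:,1]-g[1])<.04)&(X[:,2]>.185)&(X[:,2]<.21)]; c,rad=cv2.minEnclosingCircle((T[:,:2]*1000).astype(np.float32)); print(nm,c,rad,np.median(T[:,2]),org(np.array([c[0]/1e3,c[1]/1e3,0])))
im=[]
b=lambda x0,x1,y0,y1,z:[(x0,y0,z),(x1,y0,z),(x1,y1,z),(x0,y1,z)]
for c,p in P.items():
    I=p['image'].copy()
    for q,col in [(b(-.09,.09,.015,.244,.088),(255,255,0)),(b(-.09,.09,-.244,.015,.08),(255,0,255)),(b(-.09,.09,-.244,.244,0),(0,255,255))]:
        cv2.polylines(I,[np.round(proj(p,[W(x) for x in q])*8).astype(np.int32)],True,col,1,cv2.LINE_AA,3)
    im.append(cv2.resize(I[150:320,170:430],(780,510)) if c=='top' else cv2.resize(I[150:310,170:410],(780,520)))
cv2.imwrite('pics/ov_top.png',im[0]);cv2.imwrite('pics/ov_side.png',im[1])
E
python3 m2.py
```

```text
both [ 0.7021 -0.27    0.0921  0.5136  0.0076] rms 0.0030315579078592204 len 0.10247851111424866 mid [0.4601 0.159  0.0921] org [-0.0051 -0.0737  0.0921]
top [ 0.8337 -0.4909  0.0959  0.5209  0.0014] rms 0.0015102516377152823 len 0.1001300998595186 mid [0.4594 0.1615 0.0959] org [-0.0053 -0.0711  0.0959]
side [ 0.6692 -0.2167  0.0882  0.5098  0.0129] rms 0.0035195695602682625 len 0.10050768047743197 mid [0.4601 0.1573 0.0882] org [-0.0054 -0.0754  0.0882]
knob [0.4786 0.125  0.0536] org [ 0.0069 -0.1105  0.0536]
a (447.6972351074219, 422.43511962890625) 22.632293701171875 0.1950427411886369 [0.0309 0.1875 0.    ]
b (370.8772888183594, 418.4617004394531) 22.71994972229004 0.1951823284289907 [-0.0453  0.1977  0.    ]
```

View pics/ov_top.png

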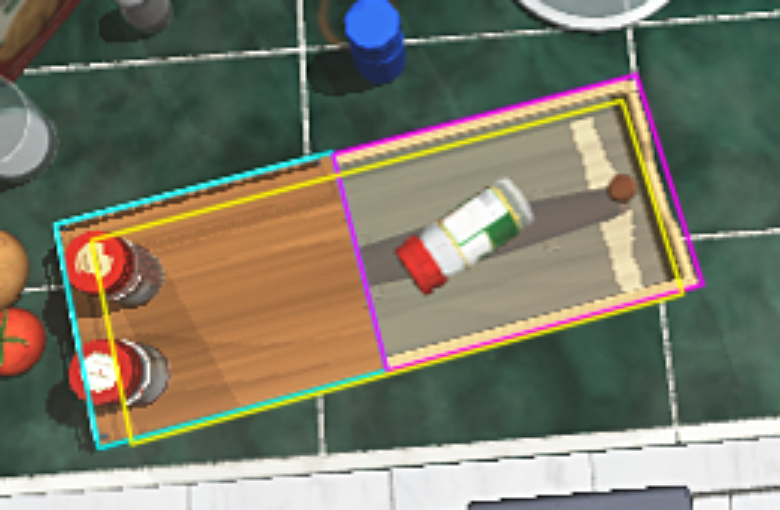

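The overlay fits the organiser (yaw 0.184, origin (0.4516, 0.2324)). The jar's middle is at (0.4597, 0.160, 0.094) and its axis yaw is 0.517. The knob shows at (377,212) in the full image, so the traced knob height is wrong and I'll redo that one later.

```bash
cat >> h.py <<'E'
from scipy.spatial.transform import Rotation as Ro
yaw=.184; uy=np.array([-np.sin(yaw),np.cos(yaw),0]); ux=np.array([np.cos(yaw),np.sin(yaw),0]); O=np.array([.4516,.2324,0])
W=lambda q:O+ux*q[0]+uy*q[1]+np.array([0,0,q[2]])
org=lambda X:np.array([(X-O)@ux,(X-O)@uy,X[2]])
psi=.517; a=np.array([-np.sin(psi),np.cos(psi),0]); b=np.array([np.cos(psi),np.sin(psi),0]); Z=np.array([0,0,1.])
def frame(y,z): return np.c_[np.cross(y,z),y,z]
def delta(p0,R0,p1,R1):
    d=(np.array(p1)-p0)/.5; r=(Ro.from_matrix(R1)*Ro.from_matrix(R0).inv()).as_rotvec()/np.pi
    return 'xyz %.4f %.4f %.4f  r %.4f %.4f %.4f | '%(*d,*r)+f'rows {max(np.linalg.norm(d)*10,np.degrees(np.linalg.norm(r)*np.pi)/8.59):.1f}'
E
python3 - <<'E'
from h import *
s=robot.sense(); p0=s['tool_pos']; R0=Ro.from_quat(s['orientation']).as_matrix()
L=np.radians(20); tz=-Z*np.cos(L)-a*np.sin(L); R1=frame(b,tz)
g=np.array([.4597,.160,.094])+.005*a; T=g+.020*tz
print(T); print(delta(p0,R0,T-.10*tz,R1)); print(delta(p0,R0,T,R1))
E
```

```text
[0.46060966 0.15840013 0.07520615]
xyz 0.3621 -0.7580 -0.1243  r -0.0764 -0.0831 -0.1953 | rows 8.5
xyz 0.3959 -0.8174 -0.3122  r -0.0764 -0.0831 -0.1953 | rows 9.6
```

move_arm:
  deltas:
    - {"x":0.1,"y":-0.1,"z":0.06,"rx":-0.02,"ry":-0.02,"rz":-0.05,"grip":1}
    - {"x":0.2,"y":-0.3,"z":0.08,"rx":-0.04,"ry":-0.04,"rz":-0.1,"grip":1}
    - {"x":0.3,"y":-0.5,"z":0.08,"rx":-0.06,"ry":-0.06,"rz":-0.15,"grip":1}
    - {"x":0.3,"y":-0.5,"z":0.08,"rx":-0.06,"ry":-0.06,"rz":-0.15,"grip":1}
    - {"x":0.3,"y":-0.5,"z":0.08,"rx":-0.06,"ry":-0.06,"rz":-0.15,"grip":1}
    - {"x":0.3,"y":-0.5,"z":0.08,"rx":-0.06,"ry":-0.06,"rz":-0.15,"grip":1}
    - {"x":0.362,"y":-0.758,"z":-0.124,"rx":-0.0764,"ry":-0.0831,"rz":-0.1953,"grip":1}
    - {"x":0.362,"y":-0.758,"z":-0.124,"rx":-0.0764,"ry":-0.0831,"rz":-0.1953,"grip":1}
    - {"x":0.362,"y":-0.758,"z":-0.124,"rx":-0.0764,"ry":-0.0831,"rz":-0.1953,"grip":1}
    - {"x":0.362,"y":-0.758,"z":-0.124,"rx":-0.0764,"ry":-0.0831,"rz":-0.1953,"grip":1}
    - {"x":0.362,"y":-0.758,"z":-0.124,"rx":-0.0764,"ry":-0.0831,"rz":-0.1953,"grip":1}
    - {"x":0.362,"y":-0.758,"z":-0.124,"rx":-0.0764,"ry":-0.0831,"rz":-0.1953,"grip":1}

```text
clock: 2.6
tool_pos: [0.4442, 0.1885, 0.1697]
orientation: [0.496, 0.851, -0.087, 0.15]
wrist_force: [1.0, 0.2, 0.7]
finger_gap: 1.001
gripper_force: 0.0
```

move_arm:
  deltas:
    - {"x":0.017,"y":-0.03,"z":-0.094,"grip":1}
    - {"x":0.025,"y":-0.045,"z":-0.141,"grip":1}
    - {"x":0.034,"y":-0.06,"z":-0.186,"grip":1}
    - {"x":0.034,"y":-0.06,"z":-0.186,"grip":1}
    - {"x":0.034,"y":-0.06,"z":-0.186,"grip":0}
    - {"x":0.034,"y":-0.06,"z":-0.186,"grip":0}
    - {"x":0.034,"y":-0.06,"z":-0.186,"grip":0}
    - {"x":0.034,"y":-0.06,"z":-0.186,"grip":0}
    - {"x":0.034,"y":-0.06,"z":-0.186,"grip":0}
    - {"x":0.034,"y":-0.06,"z":-0.186,"grip":0}
    - {"x":0.034,"y":-0.06,"z":-0.186,"grip":0}
  squeeze: 40

```text
invalid input
```

move_arm:
  deltas:
    - {"x":0.017,"y":-0.03,"z":-0.094,"grip":1}
    - {"x":0.025,"y":-0.045,"z":-0.141,"grip":1}
    - {"x":0.034,"y":-0.06,"z":-0.186,"grip":1}
    - {"x":0.034,"y":-0.06,"z":-0.186,"grip":1}

```text
invalid input
```

move_arm:
  deltas:
    - {"x":0.0,"grip":0.0}
    - {"x":0.0,"grip":0.0}
    - {"x":0.0,"grip":0.0}
    - {"x":0.0,"grip":0.0}
    - {"x":0.0,"grip":0.0}
    - {"x":0.0,"grip":0.0}
    - {"x":0.0,"grip":0.0}
  squeeze: 50.0

```text
invalid input
```

move_arm:
  deltas:
    - {"x":0.017,"y":-0.03,"z":-0.094,"rx":0,"ry":0,"rz":0,"grip":1}
    - {"x":0.025,"y":-0.045,"z":-0.141,"rx":0,"ry":0,"rz":0,"grip":1}
    - {"x":0.034,"y":-0.06,"z":-0.186,"rx":0,"ry":0,"rz":0,"grip":1}
    - {"x":0.034,"y":-0.06,"z":-0.186,"rx":0,"ry":0,"rz":0,"grip":1}
    - {"x":0.034,"y":-0.06,"z":-0.186,"rx":0,"ry":0,"rz":0,"grip":0}
    - {"x":0.034,"y":-0.06,"z":-0.186,"rx":0,"ry":0,"rz":0,"grip":0}
    - {"x":0.034,"y":-0.06,"z":-0.186,"rx":0,"ry":0,"rz":0,"grip":0}
    - {"x":0.034,"y":-0.06,"z":-0.186,"rx":0,"ry":0,"rz":0,"grip":0}
    - {"x":0.034,"y":-0.06,"z":-0.186,"rx":0,"ry":0,"rz":0,"grip":0}
    - {"x":0.034,"y":-0.06,"z":-0.186,"rx":0,"ry":0,"rz":0,"grip":0}
  squeeze: 50

```text
clock: 3.6
tool_pos: [0.4615, 0.1589, 0.0778]
orientation: [0.495, 0.851, -0.086, 0.151]
wrist_force: [-0.4, 0.0, 6.6]
finger_gap: 0.492
gripper_force: 52.5
```

Run:
```python
from h import *
s=robot.sense(); p0=s['tool_pos']; R0=Ro.from_quat(s['orientation']).as_matrix()
R1=Ro.from_rotvec(b*np.pi/2).as_matrix()@R0; tz=R1[:,2]
g=W((0,.085,.088+.058+.05)); T=g+.018*tz; print(T,tz,R0[:,2]); print(delta(p0,R0,T,R1)); print(b*.5)
```

```text
[0.42773302 0.3306929  0.18983936] [-0.4619488   0.8182072  -0.34225764] [ 0.17164158 -0.29612083 -0.93960184]
xyz -0.0676 0.3436 0.2242  r 0.4347 0.2471 -0.0000 | rows 10.5
[0.43465296 0.24713722 0.        ]
```

move_arm:
  deltas:
    - {"x":0,"y":0,"z":0.1,"rx":0,"ry":0,"rz":0,"grip":0}
    - {"x":0,"y":0,"z":0.2,"rx":0,"ry":0,"rz":0,"grip":0}
    - {"x":0,"y":0.03,"z":0.3,"rx":0.04,"ry":0.023,"rz":0,"grip":0}
    - {"x":0,"y":0.06,"z":0.3,"rx":0.08,"ry":0.046,"rz":0,"grip":0}
    - {"x":-0.01,"y":0.1,"z":0.3,"rx":0.12,"ry":0.069,"rz":0,"grip":0}
    - {"x":-0.02,"y":0.13,"z":0.3,"rx":0.16,"ry":0.092,"rz":0,"grip":0}
    - {"x":-0.03,"y":0.16,"z":0.3,"rx":0.2,"ry":0.115,"rz":0,"grip":0}
    - {"x":-0.04,"y":0.2,"z":0.3,"rx":0.24,"ry":0.137,"rz":0,"grip":0}
    - {"x":-0.05,"y":0.23,"z":0.3,"rx":0.28,"ry":0.16,"rz":0,"grip":0}
    - {"x":-0.06,"y":0.26,"z":0.3,"rx":0.32,"ry":0.183,"rz":0,"grip":0}
    - {"x":-0.06,"y":0.29,"z":0.28,"rx":0.36,"ry":0.206,"rz":0,"grip":0}
    - {"x":-0.067,"y":0.32,"z":0.26,"rx":0.4,"ry":0.229,"rz":0,"grip":0}
    - {"x":-0.068,"y":0.344,"z":0.25,"rx":0.4347,"ry":0.2471,"rz":0,"grip":0}
    - {"x":-0.068,"y":0.344,"z":0.25,"rx":0.4347,"ry":0.2471,"rz":0,"grip":0}
    - {"x":-0.068,"y":0.344,"z":0.25,"rx":0.4347,"ry":0.2471,"rz":0,"grip":0}
    - {"x":-0.068,"y":0.344,"z":0.25,"rx":0.4347,"ry":0.2471,"rz":0,"grip":0}
    - {"x":-0.068,"y":0.344,"z":0.25,"rx":0.4347,"ry":0.2471,"rz":0,"grip":0}

```text
clock: 5.3
tool_pos: [0.4271, 0.3302, 0.203]
orientation: [0.411, 0.709, 0.289, -0.494]
wrist_force: [-0.9, 1.1, -1.5]
finger_gap: 0.494
gripper_force: 51.7
```

Run:
```python
from h import *
np.set_printoptions(precision=4,suppress=True)
s=robot.sense(); R=Ro.from_quat(s['orientation']).as_matrix(); print('joints',s['joint_pos']); print('tz',R[:,2],'tool x',R[:,0],'ty',R[:,1])
g=s['tool_pos']-.018*R[:,2]
for c in ['side','top']:
    p=robot.read_camera(c); cv2.imwrite(f'pics/h_{c}.png',cv2.resize(p['image'][100:260,160:360],(800,640))[:600])
    best=None
    for d in robot.trace(p,'fallen_jar'):
        J,uv=cloud(p,d['region']); mu=np.median(J,0)
        if np.linalg.norm(mu-g)<.06: best=J; print(c,d['confidence'],mu,org(mu),len(J)); break
    if best is None: continue
    J=J[np.linalg.norm(J-g,axis=1)<.09]; w,v=np.linalg.eigh(np.cov(J.T)); print('axis',v[:,-1],'z 1,99',np.percentile(J[:,2],[1,99]))
print('g',g,org(g))
```

```text
joints [ 0.1271  0.6867  1.8416  1.0578  1.4938 -1.0112]
tz [-0.4632  0.8166 -0.3445] tool x [-0.1734  0.2977  0.9388] ty [0.8691 0.4946 0.0037]
side 0.64 [0.4263 0.297  0.1958] [-0.0131  0.0681  0.1958] 778
axis [0.0127 0.0329 0.9994] z 1,99 [0.1533 0.2578]
top 0.83 [0.4321 0.321  0.2592] [-0.0029  0.0906  0.2592] 231
axis [-0.9609 -0.1349 -0.2419] z 1,99 [0.2229 0.2619]
g [0.4355 0.3155 0.2093] [-0.0006  0.0847  0.2093]
```

View pics/h_side.png

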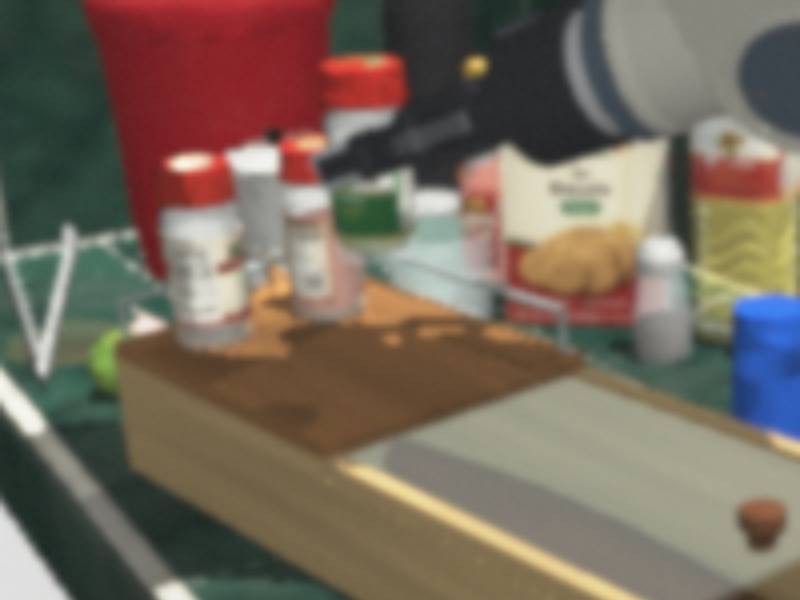

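move_arm:
  deltas:
    - {"x":0,"y":0,"z":-0.06,"rx":0,"ry":0,"rz":0,"grip":0}
    - {"x":0,"y":0,"z":-0.1,"rx":0,"ry":0,"rz":0,"grip":0}
    - {"x":0,"y":0,"z":-0.118,"rx":0,"ry":0,"rz":0,"grip":0}
    - {"x":0,"y":0,"z":-0.118,"rx":0,"ry":0,"rz":0,"grip":0}
    - {"x":0,"y":0,"z":-0.118,"rx":0,"ry":0,"rz":0,"grip":0}

```text
clock: 6.0
tool_pos: [0.4269, 0.3302, 0.1429]
orientation: [0.412, 0.708, 0.289, -0.496]
wrist_force: [-0.3, -0.1, -1.2]
finger_gap: 0.491
gripper_force: 51.7
```

move_arm:
  deltas:
    - {"x":0,"y":0,"z":-0.004,"rx":0,"ry":0,"rz":0,"grip":0}
    - {"x":0,"y":0,"z":-0.008,"rx":0,"ry":0,"rz":0,"grip":0}
    - {"x":0,"y":0,"z":-0.008,"rx":0,"ry":0,"rz":0,"grip":0}

```text
clock: 6.3
tool_pos: [0.427, 0.3302, 0.139]
orientation: [0.412, 0.708, 0.289, -0.496]
wrist_force: [0.6, 0.3, 1.6]
finger_gap: 0.494
gripper_force: 51.9
```

move_arm:
  deltas:
    - {"x":0,"y":0,"z":-0.003,"rx":0,"ry":0,"rz":0,"grip":0}
    - {"x":0,"y":0,"z":-0.003,"rx":0,"ry":0,"rz":0,"grip":0}

```text
clock: 6.5
tool_pos: [0.427, 0.3304, 0.1389]
orientation: [0.411, 0.707, 0.29, -0.497]
wrist_force: [0.6, -1.0, 11.3]
finger_gap: 0.494
gripper_force: 52.3
```

move_arm:
  deltas:
    - {"x":0,"y":0,"z":0,"rx":0,"ry":0,"rz":0,"grip":0.7}
    - {"x":0,"y":0,"z":0,"rx":0,"ry":0,"rz":0,"grip":1}
    - {"x":0,"y":0,"z":0,"rx":0,"ry":0,"rz":0,"grip":1}
    - {"x":0,"y":0,"z":0,"rx":0,"ry":0,"rz":0,"grip":1}
    - {"x":0,"y":0,"z":0,"rx":0,"ry":0,"rz":0,"grip":1}
    - {"x":0.02,"y":-0.035,"z":0.015,"rx":0,"ry":0,"rz":0,"grip":1}
    - {"x":0.046,"y":-0.082,"z":0.034,"rx":0,"ry":0,"rz":0,"grip":1}
    - {"x":0.083,"y":-0.147,"z":0.062,"rx":0,"ry":0,"rz":0,"grip":1}
    - {"x":0.12,"y":-0.212,"z":0.09,"rx":0,"ry":0,"rz":0,"grip":1}
    - {"x":0.12,"y":-0.212,"z":0.09,"rx":0,"ry":0,"rz":0,"grip":1}

```text
clock: 7.5
tool_pos: [0.4903, 0.2212, 0.1831]
orientation: [0.413, 0.709, 0.291, -0.493]
wrist_force: [0.6, 0.4, 0.2]
finger_gap: 0.999
gripper_force: 0.0
```

Run:
```python
from h import *
np.set_printoptions(precision=4,suppress=True)
p=robot.read_camera('side')
cv2.imwrite('pics/placed.png',cv2.resize(p['image'][120:280,160:400],(780,520)))
X,uv=cloud(p)
for d in robot.trace(p,'fallen_jar'):
    J,_=cloud(p,d['region']); print(d['confidence'],org(np.median(J,0)),np.percentile(J[:,2],[1,99]))
t=robot.read_camera('top')
M=robot.trace(t,'lid_knob')
for d in M:
    v,u=np.nonzero(d['region']); print('knob px',u.mean(),v.mean(),d['confidence'],len(u))
    n=cv2.undistortPoints(np.array([[[u.mean(),v.mean()]]]),np.array(t['camera_matrix'],float),np.array(t['D'],float)).ravel()
    R,tv=w2c(t); dd=R.T@np.array([*n,1]); o=-R.T@tv; k=o+dd*(.088-o[2])/dd[2]; print(org(k))
M=robot.trace(p,'lid_knob')
for d in M:
    v,u=np.nonzero(d['region']); print('side knob px',u.mean(),v.mean(),d['confidence'],len(u))
    n=cv2.undistortPoints(np.array([[[u.mean(),v.mean()]]]),np.array(p['camera_matrix'],float),np.array(p['D'],float)).ravel()
    R,tv=w2c(p); dd=R.T@np.array([*n,1]); o=-R.T@tv; k=o+dd*(.083-o[2])/dd[2]; print(org(k))
s=robot.sense(); p0=s['tool_pos']; R0=Ro.from_quat(s['orientation']).as_matrix(); print(p0,org(p0),s['joint_pos'])
R1=frame(ux,-Z)
print(delta(p0,R0,W((0,-.235,.2)),R1))
```

```text
0.69 [-0.0118  0.0684  0.1448] [0.0887 0.1935]
0.66 [-0.0106 -0.1971  0.0375] [0.0197 0.0669]
knob px 322.84522340162926 229.61737842508023 0.94 4051
[-0.0064 -0.0664  0.088 ]
side knob px 317.1187485186063 222.76985067551553 0.78 4219
[-0.0187 -0.1359  0.083 ]
[0.4856 0.2248 0.1814] [ 0.032  -0.0137  0.1814] [-0.0525  0.7715  1.7163  0.9134  1.6089 -1.0317]
xyz 0.0181 -0.4469 0.0373  r -0.3669 -0.1347 -0.0924 | rows 8.4
```

View pics/placed.png

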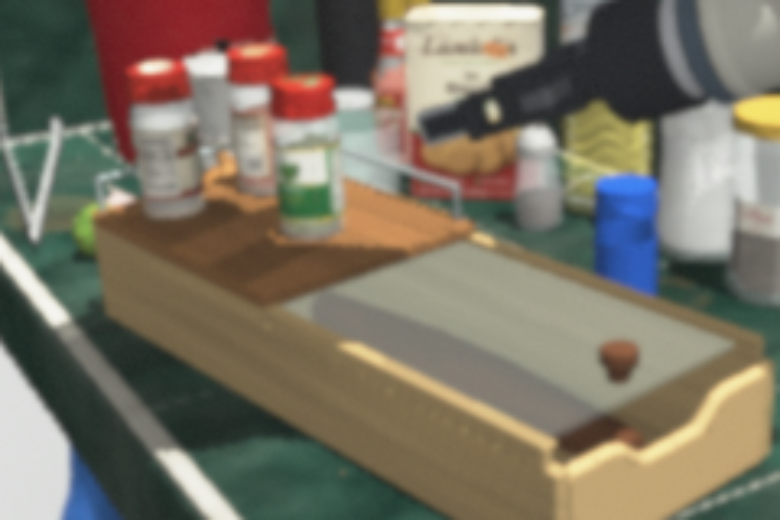

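Run:
```python
from h import *
np.set_printoptions(precision=4,suppress=True)
for c,px,z in [('top',(377.2,212.3),.092),('side',(350.2,226.5),.092),('side',(350.2,229.2),.083)]:
    p=robot.read_camera(c)
    n=cv2.undistortPoints(np.array([[px]]),np.array(p['camera_matrix'],float),np.array(p['D'],float)).ravel()
    R,tv=w2c(p); dd=R.T@np.array([*n,1]); o=-R.T@tv; k=o+dd*(z-o[2])/dd[2]; print(c,k,org(k))
s=robot.sense(); p0=s['tool_pos']; R0=Ro.from_quat(s['orientation']).as_matrix()
R1=frame(ux,-Z)
K=W((0,org(k)[1],0)); print(p0)
for z in (.16,.078): print(delta(p0,R0,K+Z*z,R1))
```

```text
top [0.4882 0.0326 0.092 ] [-0.0006 -0.2031  0.092 ]
side [0.4874 0.0308 0.092 ] [-0.0017 -0.2047  0.092 ]
side [0.4918 0.0367 0.083 ] [ 0.0038 -0.1997  0.083 ]
[0.4858 0.2249 0.1815]
xyz 0.0046 -0.3777 -0.0430  r -0.3668 -0.1346 -0.0925 | rows 8.4
xyz 0.0046 -0.3777 -0.2070  r -0.3668 -0.1346 -0.0925 | rows 8.4
```

move_arm:
  deltas:
    - {"x":0,"y":-0.05,"z":0,"rx":-0.045,"ry":-0.017,"rz":-0.011,"grip":0.7}
    - {"x":0,"y":-0.1,"z":0,"rx":-0.09,"ry":-0.033,"rz":-0.023,"grip":0.7}
    - {"x":0,"y":-0.15,"z":0,"rx":-0.13,"ry":-0.048,"rz":-0.033,"grip":0.7}
    - {"x":0,"y":-0.2,"z":0,"rx":-0.18,"ry":-0.066,"rz":-0.045,"grip":0.7}
    - {"x":0.006,"y":-0.25,"z":0,"rx":-0.22,"ry":-0.081,"rz":-0.055,"grip":0.7}
    - {"x":0.006,"y":-0.3,"z":0,"rx":-0.26,"ry":-0.095,"rz":-0.066,"grip":0.7}
    - {"x":0.006,"y":-0.35,"z":0,"rx":-0.31,"ry":-0.114,"rz":-0.078,"grip":0.7}
    - {"x":0.006,"y":-0.385,"z":-0.02,"rx":-0.35,"ry":-0.128,"rz":-0.088,"grip":0.7}
    - {"x":0.006,"y":-0.385,"z":-0.043,"rx":-0.3668,"ry":-0.1346,"rz":-0.0925,"grip":0.7}
    - {"x":0.006,"y":-0.385,"z":-0.1,"rx":-0.3668,"ry":-0.1346,"rz":-0.0925,"grip":0.7}
    - {"x":0.006,"y":-0.385,"z":-0.15,"rx":-0.3668,"ry":-0.1346,"rz":-0.0925,"grip":0.7}
    - {"x":0.006,"y":-0.385,"z":-0.15,"rx":-0.3668,"ry":-0.1346,"rz":-0.0925,"grip":0.7}
    - {"x":0.006,"y":-0.385,"z":-0.15,"rx":-0.3668,"ry":-0.1346,"rz":-0.0925,"grip":0.7}

```text
clock: 9.2
tool_pos: [0.4892, 0.0319, 0.1068]
orientation: [0.639, 0.769, -0.0, 0.0]
wrist_force: [-0.3, 0.8, 0.6]
finger_gap: 0.696
gripper_force: 0.0
```

Down to z≈0.080 and grip the knob.

move_arm:
  deltas:
    - {"x":0,"y":0,"z":-0.03,"rx":0,"ry":0,"rz":0,"grip":0.7}
    - {"x":0,"y":0,"z":-0.053,"rx":0,"ry":0,"rz":0,"grip":0.7}
    - {"x":0,"y":0,"z":-0.053,"rx":0,"ry":0,"rz":0,"grip":0.7}
    - {"x":0,"y":0,"z":-0.053,"rx":0,"ry":0,"rz":0,"grip":0}
    - {"x":0,"y":0,"z":-0.053,"rx":0,"ry":0,"rz":0,"grip":0}
    - {"x":0,"y":0,"z":-0.053,"rx":0,"ry":0,"rz":0,"grip":0}
    - {"x":0,"y":0,"z":-0.053,"rx":0,"ry":0,"rz":0,"grip":0}
    - {"x":0,"y":0,"z":-0.053,"rx":0,"ry":0,"rz":0,"grip":0}
  squeeze: 20

```text
clock: 10.0
tool_pos: [0.4883, 0.0314, 0.0809]
orientation: [0.639, 0.769, -0.0, -0.0]
wrist_force: [-5.9, -0.6, 7.7]
finger_gap: 0.252
gripper_force: 19.2
```

move_arm:
  deltas:
    - {"x":0.003,"y":0,"z":0.003,"rx":0,"ry":0,"rz":0,"grip":0}
    - {"x":-0.0055,"y":0.05,"z":0.004,"rx":0,"ry":0,"rz":0,"grip":0}
    - {"x":-0.015,"y":0.1,"z":0.004,"rx":0,"ry":0,"rz":0,"grip":0}
    - {"x":-0.024,"y":0.15,"z":0.004,"rx":0,"ry":0,"rz":0,"grip":0}
    - {"x":-0.034,"y":0.2,"z":0.004,"rx":0,"ry":0,"rz":0,"grip":0}
    - {"x":-0.043,"y":0.25,"z":0.004,"rx":0,"ry":0,"rz":0,"grip":0}
    - {"x":-0.053,"y":0.3,"z":0.004,"rx":0,"ry":0,"rz":0,"grip":0}
    - {"x":-0.06,"y":0.34,"z":0.004,"rx":0,"ry":0,"rz":0,"grip":0}
    - {"x":-0.068,"y":0.38,"z":0.004,"rx":0,"ry":0,"rz":0,"grip":0}
    - {"x":-0.068,"y":0.38,"z":0.004,"rx":0,"ry":0,"rz":0,"grip":0}
    - {"x":-0.068,"y":0.38,"z":0.004,"rx":0,"ry":0,"rz":0,"grip":0}

```text
clock: 11.1
tool_pos: [0.4534, 0.2211, 0.0813]
orientation: [0.638, 0.77, -0.002, -0.0]
wrist_force: [-5.0, 0.1, -11.5]
finger_gap: 0.246
gripper_force: 20.6
```

move_arm:
  deltas:
    - {"x":-0.001,"y":0.005,"z":0,"rx":0,"ry":0,"rz":0,"grip":0}
    - {"x":-0.002,"y":0.011,"z":0,"rx":0,"ry":0,"rz":0,"grip":0}
    - {"x":-0.003,"y":0.016,"z":0,"rx":0,"ry":0,"rz":0,"grip":0}
    - {"x":-0.003,"y":0.016,"z":0,"rx":0,"ry":0,"rz":0,"grip":0}

```text
clock: 11.5
tool_pos: [0.4521, 0.2279, 0.0813]
orientation: [0.639, 0.769, -0.002, -0.0]
wrist_force: [-5.3, -2.3, -13.4]
finger_gap: 0.247
gripper_force: 20.6
```

move_arm:
  deltas:
    - {"x":-0.001,"y":0.005,"z":0,"rx":0,"ry":0,"rz":0,"grip":0}
    - {"x":-0.002,"y":0.01,"z":0,"rx":0,"ry":0,"rz":0,"grip":0}
    - {"x":-0.002,"y":0.01,"z":0,"rx":0,"ry":0,"rz":0,"grip":0}

```text
clock: 11.8
tool_pos: [0.4517, 0.23, 0.0815]
orientation: [0.639, 0.77, -0.004, 0.001]
wrist_force: [-0.8, -21.1, -8.1]
finger_gap: 0.247
gripper_force: 20.8
```

move_arm:
  deltas:
    - {"x":0,"y":0,"z":0,"rx":0,"ry":0,"rz":0,"grip":0.7}
    - {"x":0,"y":0,"z":0,"rx":0,"ry":0,"rz":0,"grip":0.7}
    - {"x":0,"y":0,"z":0,"rx":0,"ry":0,"rz":0,"grip":0.7}
    - {"x":0,"y":0,"z":0.06,"rx":0,"ry":0,"rz":0,"grip":0.7}
    - {"x":0,"y":0,"z":0.16,"rx":0,"ry":0,"rz":0,"grip":0.9}
    - {"x":0.02,"y":0,"z":0.26,"rx":0,"ry":0,"rz":0,"grip":1}
    - {"x":0.1,"y":-0.05,"z":0.36,"rx":0,"ry":0,"rz":0,"grip":1}
    - {"x":0.1,"y":-0.5,"z":0.5,"rx":0,"ry":0,"rz":0,"grip":1}
    - {"x":0.1,"y":-0.5,"z":0.5,"rx":0,"ry":0,"rz":0,"grip":1}
    - {"x":0.1,"y":-0.5,"z":0.5,"rx":0,"ry":0,"rz":0,"grip":1}
    - {"x":0.1,"y":-0.5,"z":0.5,"rx":0,"ry":0,"rz":0,"grip":1}
    - {"x":0.1,"y":-0.5,"z":0.5,"rx":0,"ry":0,"rz":0,"grip":1}
    - {"x":0.1,"y":-0.5,"z":0.5,"rx":0,"ry":0,"rz":0,"grip":1}

```text
clock: 13.1
tool_pos: [0.505, -0.0198, 0.3357]
orientation: [0.641, 0.768, 0.002, 0.004]
wrist_force: [0.5, 0.3, -0.1]
finger_gap: 1.003
gripper_force: 0.0
```

```bash
cat > m3.py <<'E'
from h import *
np.set_printoptions(precision=4,suppress=True)
for c in ['top','side']:
    p=robot.read_camera(c)
    I=p['image']; I=cv2.resize(I[150:320,170:430],(780,510),interpolation=cv2.INTER_CUBIC) if c=='top' else cv2.resize(I[150:310,170:410],(780,520))
    cv2.imwrite(f'pics/open_{c}.png',I)
    for d in robot.trace(p,'rolling_pin')[:2]:
        J,_=cloud(p,d['region']); Q=np.array([org(x) for x in J]); Q=Q[(abs(Q[:,0])<.079)&(Q[:,1]>-.233)&(Q[:,1]<-.02)]
        print(c,d['confidence'],len(J),len(Q))
        if len(Q)<20: continue
        for y0 in np.arange(-.235,-.02,.02):
            q=Q[(Q[:,1]>=y0)&(Q[:,1]<y0+.02)]
            if len(q)>3: print('%.3f n%d x[%.4f %.4f] mid %.4f ztop %.4f'%(y0+.01,len(q),*np.percentile(q[:,0],[2,98]),np.percentile(q[:,0],[2,98]).mean(),np.percentile(q[:,2],90)))
        print('y range',np.percentile(Q[:,1],[0.5,99.5]))
s=robot.sense(); print(s['tool_pos'],s['joint_pos'],s['clock'])
E
python3 m3.py
```

```text
top 0.61 1037 1037
-0.205 n65 x[-0.0126 0.0101] mid -0.0013 ztop 0.0446
-0.185 n86 x[-0.0143 0.0122] mid -0.0010 ztop 0.0465
-0.165 n93 x[-0.0157 0.0117] mid -0.0020 ztop 0.0477
-0.145 n96 x[-0.0162 0.0139] mid -0.0011 ztop 0.0495
-0.125 n112 x[-0.0182 0.0154] mid -0.0014 ztop 0.0498
-0.105 n126 x[-0.0189 0.0168] mid -0.0010 ztop 0.0508
-0.085 n124 x[-0.0196 0.0174] mid -0.0011 ztop 0.0515
-0.065 n124 x[-0.0195 0.0176] mid -0.0009 ztop 0.0515
-0.045 n126 x[-0.0193 0.0177] mid -0.0008 ztop 0.0520
-0.025 n85 x[-0.0189 0.0161] mid -0.0014 ztop 0.0513
y range [-0.2112 -0.0216]
side 0.74 1253 1066
-0.225 n20 x[-0.0075 0.0039] mid -0.0018 ztop 0.0388
-0.205 n76 x[-0.0145 0.0018] mid -0.0063 ztop 0.0421
-0.185 n129 x[-0.0167 0.0022] mid -0.0072 ztop 0.0428
-0.165 n131 x[-0.0181 0.0034] mid -0.0073 ztop 0.0446
-0.145 n117 x[-0.0188 0.0069] mid -0.0060 ztop 0.0456
-0.125 n112 x[-0.0194 0.0038] mid -0.0078 ztop 0.0468
-0.105 n118 x[-0.0209 0.0047] mid -0.0081 ztop 0.0479
-0.085 n102 x[-0.0205 0.0046] mid -0.0079 ztop 0.0482
-0.065 n101 x[-0.0212 0.0059] mid -0.0076 ztop 0.0482
-0.045 n95 x[-0.0209 0.0049] mid -0.0080 ztop 0.0480
-0.025 n65 x[-0.0202 0.0024] mid -0.0089 ztop 0.0475
y range [-0.2173 -0.0207]
[ 0.503  -0.0147  0.3322] [-0.0531  0.1297  1.7876  0.0002  1.2226 -0.2382] 13.3
```

View pics/open_top.png

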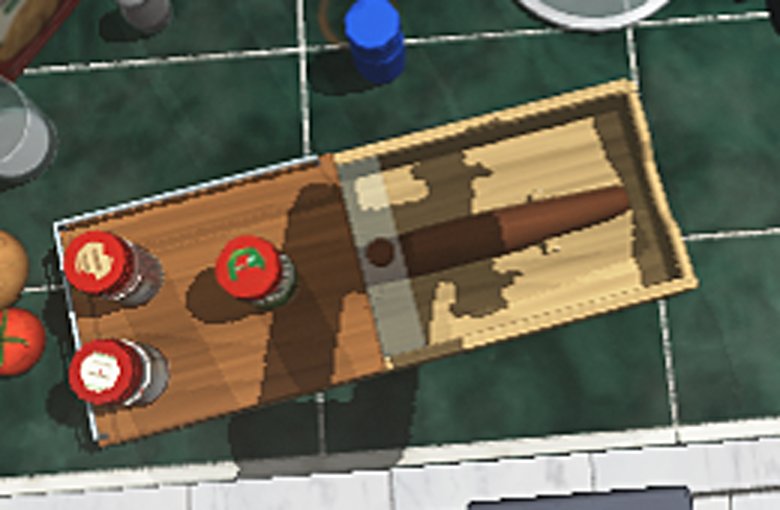

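Run:
```python
from h import *
s=robot.sense(); p0=s['tool_pos']; R0=Ro.from_quat(s['orientation']).as_matrix()
R1=frame(ux,-Z)
for z in (.11,.011): print(delta(p0,R0,W((-.001,-.110,z)),R1))
```

```text
xyz -0.0646 0.2776 -0.4445  r -0.0000 0.0006 -0.0003 | rows 5.3
xyz -0.0646 0.2776 -0.6425  r -0.0000 0.0006 -0.0003 | rows 7.0
```

move_arm:
  deltas:
    - {"x":-0.0646,"y":0.2776,"z":-0.4445,"rx":0,"ry":0,"rz":0,"grip":1}
    - {"x":-0.0646,"y":0.2776,"z":-0.4445,"rx":0,"ry":0,"rz":0,"grip":1}
    - {"x":-0.0646,"y":0.2776,"z":-0.4445,"rx":0,"ry":0,"rz":0,"grip":1}
    - {"x":-0.0646,"y":0.2776,"z":-0.4445,"rx":0,"ry":0,"rz":0,"grip":1}
    - {"x":-0.0646,"y":0.2776,"z":-0.4445,"rx":0,"ry":0,"rz":0,"grip":1}
    - {"x":-0.0646,"y":0.2776,"z":-0.4445,"rx":0,"ry":0,"rz":0,"grip":1}
    - {"x":-0.0646,"y":0.2776,"z":-0.4445,"rx":0,"ry":0,"rz":0,"grip":1}
    - {"x":-0.0646,"y":0.2776,"z":-0.4445,"rx":0,"ry":0,"rz":0,"grip":1}

```text
clock: 14.1
tool_pos: [0.4717, 0.1238, 0.111]
orientation: [0.638, 0.77, 0.001, 0.001]
wrist_force: [0.3, 0.0, -0.0]
finger_gap: 0.998
gripper_force: 0.0
```

Run:
```python
from h import *
s=robot.sense(); p0=s['tool_pos']; R0=Ro.from_quat(s['orientation']).as_matrix(); print(p0,org(p0),R0[:,1]@ux)
print(delta(p0,R0,W((-.001,-.110,.011)),frame(ux,-Z)))
```

```text
[0.47168037 0.12380553 0.11097907] [-0.00012742 -0.11043534  0.11097907] 0.9999938374810099
xyz -0.0019 0.0005 -0.2000  r 0.0001 0.0009 -0.0007 | rows 2.0
```

move_arm:
  deltas:
    - {"x":-0.002,"y":0,"z":-0.07,"rx":0,"ry":0,"rz":0,"grip":1}
    - {"x":-0.002,"y":0,"z":-0.14,"rx":0,"ry":0,"rz":0,"grip":1}
    - {"x":-0.002,"y":0,"z":-0.18,"rx":0,"ry":0,"rz":0,"grip":1}
    - {"x":-0.002,"y":0,"z":-0.199,"rx":0,"ry":0,"rz":0,"grip":1}
    - {"x":-0.002,"y":0,"z":-0.199,"rx":0,"ry":0,"rz":0,"grip":1}
    - {"x":-0.002,"y":0,"z":-0.199,"rx":0,"ry":0,"rz":0,"grip":1}

```text
clock: 14.7
tool_pos: [0.4713, 0.1233, 0.012]
orientation: [0.639, 0.769, 0.001, 0.001]
wrist_force: [-0.9, 0.2, 0.4]
finger_gap: 0.995
gripper_force: 0.0
```

move_arm:
  deltas:
    - {"x":0,"y":0,"z":0,"rx":0,"ry":0,"rz":0,"grip":0}
    - {"x":0,"y":0,"z":0,"rx":0,"ry":0,"rz":0,"grip":0}
    - {"x":0,"y":0,"z":0,"rx":0,"ry":0,"rz":0,"grip":0}
    - {"x":0,"y":0,"z":0,"rx":0,"ry":0,"rz":0,"grip":0}
    - {"x":0,"y":0,"z":0,"rx":0,"ry":0,"rz":0,"grip":0}
    - {"x":0,"y":0,"z":0,"rx":0,"ry":0,"rz":0,"grip":0}
    - {"x":0,"y":0,"z":0,"rx":0,"ry":0,"rz":0,"grip":0}
  squeeze: 100

```text
clock: 15.4
tool_pos: [0.4711, 0.1237, 0.0116]
orientation: [0.639, 0.769, 0.001, 0.002]
wrist_force: [0.5, -0.7, 10.0]
finger_gap: 0.42
gripper_force: 98.5
```

Run:
```python
from h import *
s=robot.sense(); p0=s['tool_pos']; R0=Ro.from_quat(s['orientation']).as_matrix(); print(p0,org(p0))
G=W((org(p0)[0],-.110,.031)); off=R0.T@(p0-G)   # tcp relative to grip point on axis, tool frame
lb=.192 # grip to end b
for w,th,zb in [(0,.07,.031),(0,.125,.031),(.02,.16,.03),(.04,.22,.03),(.06,.31,.03),(.08,.42,.032),(.1,.5,.04),(.115,.5,.055),(.12,.5,.15),(.12,.5,.29)]:
    yb=.082-w; g=W((org(p0)[0],yb-lb*np.cos(th),zb+lb*np.sin(th)))
    R1=Ro.from_rotvec(-ux*th).as_matrix()@R0
    print(w,th,delta(p0,R0,g+R1@off,R1))
```

```text
[0.47107339 0.12368088 0.01160801] [-0.00074696 -0.11044683  0.01160801]
0 0.07 xyz 0.0003 -0.0017 0.0270  r -0.0219 -0.0041 0.0000 | rows 0.5
0 0.125 xyz 0.0003 -0.0018 0.0483  r -0.0391 -0.0073 0.0000 | rows 0.8
0.02 0.16 xyz 0.0075 -0.0406 0.0598  r -0.0501 -0.0093 -0.0000 | rows 1.1
0.04 0.22 xyz 0.0145 -0.0779 0.0829  r -0.0688 -0.0128 0.0000 | rows 1.5
0.06 0.31 xyz 0.0208 -0.1116 0.1173  r -0.0970 -0.0181 0.0000 | rows 2.1
0.08 0.42 xyz 0.0260 -0.1400 0.1623  r -0.1314 -0.0245 -0.0000 | rows 2.8
0.1 0.5 xyz 0.0314 -0.1686 0.2073  r -0.1565 -0.0291 -0.0000 | rows 3.3
0.115 0.5 xyz 0.0369 -0.1981 0.2373  r -0.1565 -0.0291 -0.0000 | rows 3.3
0.12 0.5 xyz 0.0387 -0.2079 0.4273  r -0.1565 -0.0291 -0.0000 | rows 4.8
0.12 0.5 xyz 0.0387 -0.2079 0.7073  r -0.1565 -0.0291 -0.0000 | rows 7.4
```

move_arm:
  deltas:
    - {"x":0,"y":0,"z":0.013,"rx":-0.011,"ry":-0.002,"rz":0,"grip":0}
    - {"x":0,"y":-0.001,"z":0.027,"rx":-0.022,"ry":-0.004,"rz":0,"grip":0}
    - {"x":0,"y":-0.002,"z":0.038,"rx":-0.031,"ry":-0.006,"rz":0,"grip":0}
    - {"x":0,"y":-0.002,"z":0.048,"rx":-0.039,"ry":-0.007,"rz":0,"grip":0}
    - {"x":0,"y":-0.002,"z":0.048,"rx":-0.039,"ry":-0.007,"rz":0,"grip":0}
    - {"x":0,"y":-0.002,"z":0.048,"rx":-0.039,"ry":-0.007,"rz":0,"grip":0}
  squeeze: 110

```text
clock: 16.0
tool_pos: [0.4697, 0.1226, 0.0345]
orientation: [0.637, 0.768, -0.039, 0.048]
wrist_force: [-0.1, 0.2, -2.0]
finger_gap: 0.416
gripper_force: 109.6
```

Run:
```python
from h import *
np.set_printoptions(precision=4,suppress=True)
s=robot.sense(); print(s['tool_pos'],s['wrist_force'],s['torque'],Ro.from_quat(s['orientation']).as_matrix()[:,2])
p=robot.read_camera('side')
for d in robot.trace(p,'rolling_pin')[:1]:
    J,_=cloud(p,d['region']); Q=np.array([org(x) for x in J])
    for y0 in np.arange(-.24,-.02,.02):
        q=Q[(Q[:,1]>=y0)&(Q[:,1]<y0+.02)]
        if len(q)>8: print('%.3f n%d ztop %.4f'%(y0+.01,len(q),np.percentile(q[:,2],90)))
    print('ymin',np.percentile(Q[:,1],.5))
p=robot.read_camera('side'); cv2.imwrite('pics/tilt.png',cv2.resize(p['image'][120:280,200:440],(780,520)))
```

```text
[0.4697 0.1226 0.0345] [-0.1285  0.2301 -2.0301] [ 0.0307 -0.0567 -0.0606] [ 0.0235 -0.1218 -0.9923]
-0.210 n163 ztop 0.0751
-0.190 n130 ztop 0.0750
-0.170 n129 ztop 0.0735
-0.150 n129 ztop 0.0722
-0.130 n132 ztop 0.0708
-0.110 n37 ztop 0.0703
-0.090 n17 ztop 0.0548
-0.070 n67 ztop 0.0544
-0.050 n69 ztop 0.0543
-0.030 n86 ztop 0.0573
ymin -0.215835623985832
```

View pics/tilt.png

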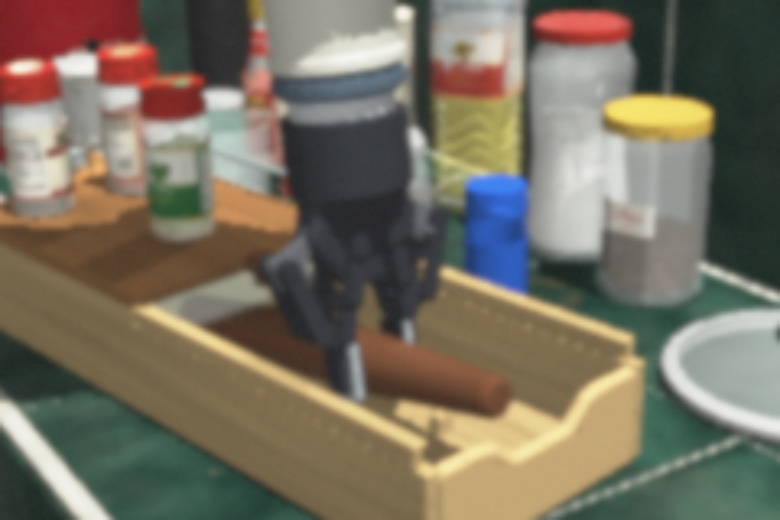

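move_arm:
  deltas:
    - {"x":0.003,"y":-0.015,"z":0.009,"rx":-0.007,"ry":-0.0013,"rz":0,"grip":0}
    - {"x":0.0075,"y":-0.039,"z":0.014,"rx":-0.012,"ry":-0.0022,"rz":0,"grip":0}
    - {"x":0.011,"y":-0.057,"z":0.024,"rx":-0.02,"ry":-0.004,"rz":0,"grip":0}
    - {"x":0.0145,"y":-0.076,"z":0.035,"rx":-0.03,"ry":-0.0055,"rz":0,"grip":0}
    - {"x":0.018,"y":-0.093,"z":0.052,"rx":-0.044,"ry":-0.008,"rz":0,"grip":0}
    - {"x":0.021,"y":-0.11,"z":0.069,"rx":-0.058,"ry":-0.011,"rz":0,"grip":0}
    - {"x":0.0235,"y":-0.124,"z":0.091,"rx":-0.075,"ry":-0.014,"rz":0,"grip":0}
    - {"x":0.026,"y":-0.138,"z":0.114,"rx":-0.092,"ry":-0.0175,"rz":0,"grip":0}
    - {"x":0.029,"y":-0.153,"z":0.136,"rx":-0.105,"ry":-0.02,"rz":0,"grip":0}
    - {"x":0.031,"y":-0.167,"z":0.159,"rx":-0.1175,"ry":-0.022,"rz":0,"grip":0}
    - {"x":0.037,"y":-0.196,"z":0.185,"rx":-0.1175,"ry":-0.022,"rz":0,"grip":0}
    - {"x":0.041,"y":-0.22,"z":0.21,"rx":-0.1175,"ry":-0.022,"rz":0,"grip":0}
    - {"x":0.041,"y":-0.22,"z":0.21,"rx":-0.1175,"ry":-0.022,"rz":0,"grip":0}

```text
clock: 17.45
tool_pos: [0.4909, 0.0112, 0.1406]
orientation: [0.62, 0.745, -0.157, 0.191]
wrist_force: [-0.0, 1.1, -1.4]
finger_gap: 0.419
gripper_force: 109.6
```

Free of the mouth, no contact force. Lift.

move_arm:
  deltas:
    - {"x":0,"y":0,"z":0.06,"rx":0,"ry":0,"rz":0,"grip":0}
    - {"x":0,"y":0,"z":0.13,"rx":0,"ry":0,"rz":0,"grip":0}
    - {"x":0,"y":0,"z":0.2,"rx":0,"ry":0,"rz":0,"grip":0}
    - {"x":0,"y":0,"z":0.27,"rx":0,"ry":0,"rz":0,"grip":0}
    - {"x":0,"y":0,"z":0.34,"rx":0,"ry":0,"rz":0,"grip":0}
    - {"x":0,"y":0,"z":0.39,"rx":0,"ry":0,"rz":0,"grip":0}
    - {"x":0,"y":0,"z":0.43,"rx":0,"ry":0,"rz":0,"grip":0}
    - {"x":0,"y":0,"z":0.44,"rx":0,"ry":0,"rz":0,"grip":0}
    - {"x":0,"y":0,"z":0.44,"rx":0,"ry":0,"rz":0,"grip":0}
    - {"x":0,"y":0,"z":0.44,"rx":0,"ry":0,"rz":0,"grip":0}
    - {"x":0,"y":0,"z":0.44,"rx":0,"ry":0,"rz":0,"grip":0}
    - {"x":0,"y":0,"z":0.44,"rx":0,"ry":0,"rz":0,"grip":0}
    - {"x":0,"y":0,"z":0.44,"rx":0,"ry":0,"rz":0,"grip":0}

```text
clock: 18.75
tool_pos: [0.4902, 0.0123, 0.3589]
orientation: [0.619, 0.745, -0.158, 0.19]
wrist_force: [0.7, -0.2, -2.3]
finger_gap: 0.418
gripper_force: 110.2
```

Run:
```python
from h import *
np.set_printoptions(precision=4,suppress=True)
p=robot.read_camera('side'); cv2.imwrite('pics/end.png',cv2.resize(p['image'],(800,500)))
for d in robot.trace(p,'rolling_pin')[:1]:
    J,_=cloud(p,d['region']); print(d['confidence'],np.percentile(J,[1,50,99],axis=0))
s=robot.sense(); print(s['tool_pos'],s['wrist_force'],s['qvel'],s['gripper_force'])
```

```text
0.65 [[ 0.4477 -0.0742  0.2771]
 [ 0.4771  0.0134  0.3648]
 [ 0.5074  0.1768  0.4275]]
[0.4903 0.0124 0.3592] [ 0.5136  0.1472 -1.7066] [ 0.0021 -0.003  -0.0035 -0.0006 -0.0003 -0.0011] 110.18944883646327
```

View pics/end.png

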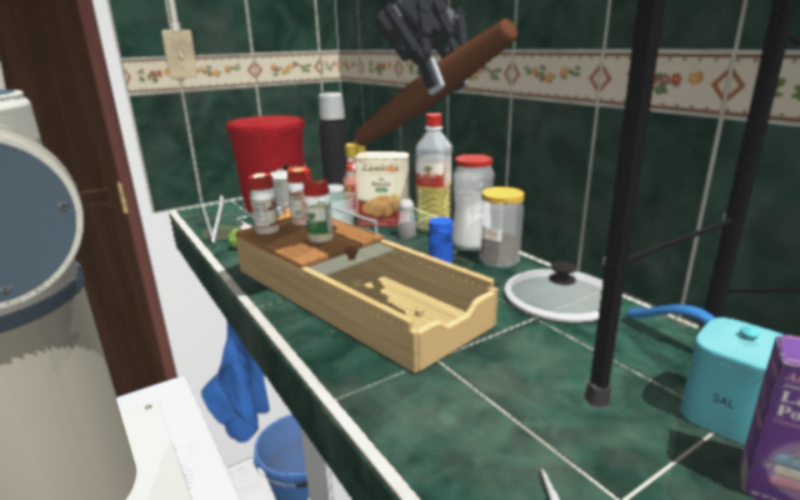

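The pin is held on the slant, from about (365,140) to (508,30), with its lowest point near z = 0.27. The lid is open and all three jars are standing. Handing in.

```bash
python3 -c "
from rig import robot
print(robot.sign_off())"
```

```text
the job is handed in; nothing more can be done
None
```

I handed the job in at about 19 s of the 67 s allowed; no verdict came back. The last side picture shows the fallen jar upright on the deck with the other two, the lid fully open, and the pin still in the gripper with its lowest point at about z = 0.27 m.

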